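# Kit three bushings and rock the stuck locating block out of the riveting jig

## Robot

A 6-joint arm with a two-finger parallel gripper is mounted at the origin on the work surface. World frame = base frame: x ahead of the robot, y to its left, z up, the work surface at z = 0. Lengths are in m, angles in rad, forces in N, time in s.
With the tool pointing down it reaches from about 0.35 to 0.975 m from the base axis. Payload 4.9 kg.
Tool frame: the origin (TCP) lies midway between the tips of the shut fingers; the grasp point (between the pads) lies 19 mm behind it; z points along the fingers, y is the direction in which the jaws open and shut (so a half turn about z gives the same grasp; the last joint's range is limited). The gripper opens to 85 mm and grips with 20 to 120 N. Pads are 22 mm wide; open, the fingers measure 114 mm over their backs; the gripper's body (76 mm by 85 mm) begins 54 mm behind the grasp point. The pads swing forward as they close: fully open they stand 13 mm farther back than shut.
Start: joints at [-1.372, 0.053, 1.613, -0, 1.476, -0.119], TCP at [0.195, -0.594, 0.231] pointing down, gripper open.
Joint ranges: [-3.01, 3.01], [-1.01, 2.22], [0.06, 2.58], [-1.02, 4.17], [0.09, 2.62], [-3.14, 3.14]. Speed limits (rad/s): [2.57, 2.57, 3.14, 3.14, 3.14, 3.14].

## Interface

Orientations are given as a unit quaternion [w, x, y, z].
In Python, from plant import manip, cams gives the robot as it stands.
- The arm moves only by the tool jog_arm, never from a script. Its argument "targets" is a list of rows, each a list of 4 numbers: the shift along the tool's x, y, z in m, then the turn about the tool's z in degrees. A call has 1 to 5 rows; each row is the pose to reach, as a shift and turn from the pose commanded when the call began, along the tool's axes at that moment; what a row does not reach only later rows make up. A row lasts 1/12 s, in which the tool goes at most 41.7 mm and 7.16 degrees, less where a joint would pass 70% of its speed; a pose out of reach is approached as far as the arm can. A call with a gripper value outside its range is refused whole. "fingers" is the opening, from 0 (shut) to 1 (fully open), set as the call begins (left out, the last holds). The fingers move at their own pace and stop on an object; the grip force is fixed at half the most. Time passes only in rows, so rows that repeat a pose let the fingers close. It gives the time, the measured TCP pose, the force and the opening at its end, in the units of the state.
- manip.state(): the state, without advancing time (a new reading comes with each control period).
- cams.grab_frame(name): name is "scene" or "top" or "wrist"; returns the picture (480x640x3 uint8, red, green, blue); there is no depth.
- cams.get_calibration(name): a dict with "camera_matrix" (3x3 intrinsics, pixels), "cam_to_world" (4x4, takes a point from camera to world coordinates). Camera axes: x right, y up, looking along -z (the intrinsics and any distortion apply to the point x, -y, -z); pixel columns grow to the right and rows downward; lengths in m; the calibration is good to about 2 mm. The wrist camera is an equidistant fisheye: a pixel r from the principal point sees the ray r / f radians off the axis. A picture is of the moment at which its call begins: read the wrist's pose just before it. get_calibration takes no time and is no camera call; for the wrist camera it gives the pose at the moment of the call.
- manip.job_done(): hands the job in, once; it reports no verdict.
The state is a dict: "time": time; "joint_pos": joint angles; "joint_vel": joint speeds; "joint_efforts": joint torques, N m; "tool_pos": TCP position; "tool_rot": TCP orientation; "contact_force": force on the tool from outside, world axes, zero at the start; "ft_torque": the same for the moment, N m; "gripper_width": opening from 0.0 (shut) to 1.0 (fully open).
Only numpy, scipy, OpenCV 4.12 (cv2) and the standard library are available. Lean on these libraries where they do the work, as an engineer would, in place of code of your own. Each camera call takes 0.05 s, during which the arm holds its last target. There are 200 camera calls.

## Task

Change over the riveting jig: first bring the undivided green tray, which holds one brass bushing, up to exactly three by setting in two of the four from the black mat, leaving the other two where they are. Then take the blue-headed locating block by its head and rock it side to side, towards one red-tipped jaw and the other, until both stiff jaws have given way, lift it straight out without pressing the fingers on the jig or its jaws, and finish holding it still, upright and just clear (about 2 cm) above the jig, without letting go. Do not disturb the jar, screwdriver or wrench.

Things in the scene. Friction and masses are not known exactly. Their poses are not given: they have to be found in the camera images.
- jig: Fixed aluminium riveting jig, base 120 x 170 x 12 mm; origin at the centre of its underside on the bench, z up. On its +y and -y sides, 30 to 60 mm off centre, stand two bridge-like guides (48 mm in x), each with a sliding steel jaw with a red outer tab. Guide tops, 63 mm up, are its highest points. Steel cheeks (8 mm thick, tops at 45 mm) stand 1 mm clear of the block's x faces.
- seat (a point): Centre of the jig's cradle floor, 12 mm above the jig's underside, where the block's foot rests between two rails 6 mm high; axes as the jig's. The block rocks about an axis along the jig's x, 12 mm above this point.
- locator: Steel locating block, 105 mm high, about 0.35 kg; origin at the centre of its underside, z up, axes as the jig's. 30 mm long in x. From below: foot rounded about x (radius 12 mm), shoulder 24 mm wide in y up to 30 mm (2 mm bevels), neck 16 mm wide in y from 30 to 52 mm, blue head 24 mm wide in y from 52 to 105 mm. The jaws reach over the shoulder into the neck, so a straight pull only jams it.
- locator_head (a point): Grip point on the block's axis in its blue head (30 mm in x, 24 mm in y), 85 mm above its underside. Tilting the head about the jig's x towards +y and then -y pushes back each jaw in turn: by about 6 mm at 0.22 rad, 8 mm at 0.27 rad (0.3 at most). Wider jaws let the shoulder pass more easily.
- jaw_left (a joint): How far the jaw on the jig's +y side has been pushed outward (m): starts at 0 to 0.001, stop at 0.010; takes about 9 N to move and stays where it is left. Its tip is 35 to 43 mm above the seat. At 0 it overlaps the shoulder by 4 mm; above 0.004 it lets a centred block pass.
- jaw_right (a joint): The same for the jaw on the jig's -y side, outward being positive.
- tray: Fixed undivided green open tray, 130 (x) x 180 (y) x 30 mm high, walls and floor 5 mm; origin at the centre of its underside, z up. It starts with one bushing standing about 55 mm from the centre towards its -y end; the rest is empty.
- mat: Fixed black rubber mat, 180 x 180 x 4 mm, origin at the centre of its underside; four bushings stand on it, about 84 mm apart in a square whose sides run along the mat's axes.
- bushing0: Brass bushing (upright tube), 28 mm outer and 16 mm inner diameter, 30 mm high, 0.1 kg, origin at the centre of its underside; this one starts in the tray and stays there.
- bushing1: Brass bushing, same as bushing0, standing on the mat at the start.
- bushing2: Brass bushing, same as bushing0, standing on the mat at the start.
- bushing3: Brass bushing, same as bushing0, standing on the mat at the start.
- bushing4: Brass bushing, same as bushing0, standing on the mat at the start.
- jar: Bystander: amber jar with a black cap, 56 mm across, 75 mm high, origin at the centre of its underside.
- screwdriver: Bystander: screwdriver with a red handle, 180 mm long, lying on the bench; its x axis runs along it.
- wrench: Bystander: steel wrench, 150 mm long, lying on the bench; its x axis runs along it.
Mind the look-alikes: they are no part of the job. What is shaped like the bushing3 but orange or purple is not meant. There is more than one size of the locator; the one meant has the size given above.

How it is judged:
On the way, in this order (a step that is already met when the one before it is completed fails the run):
1. exactly two of the mat's bushings stand or lie in the tray with the first one, released and at rest; the other two are left where they were ((((x of bushing1 in the frame of tray between -0.062 and 0.062 m and y of bushing1 in the frame of tray between -0.087 and 0.087 m and z of bushing1 in the frame of tray between -0.005 and 0.03 m) and (x of bushing2 in the frame of tray between -0.062 and 0.062 m and y of bushing2 in the frame of tray between -0.087 and 0.087 m and z of bushing2 in the frame of tray between -0.005 and 0.03 m) and distance of each of bushing3, bushing4 from where it was at the start of the episode below 0.03 m) or ((x of bushing1 in the frame of tray between -0.062 and 0.062 m and y of bushing1 in the frame of tray between -0.087 and 0.087 m and z of bushing1 in the frame of tray between -0.005 and 0.03 m) and (x of bushing3 in the frame of tray between -0.062 and 0.062 m and y of bushing3 in the frame of tray between -0.087 and 0.087 m and z of bushing3 in the frame of tray between -0.005 and 0.03 m) and distance of each of bushing2, bushing4 from where it was at the start of the episode below 0.03 m) or ((x of bushing1 in the frame of tray between -0.062 and 0.062 m and y of bushing1 in the frame of tray between -0.087 and 0.087 m and z of bushing1 in the frame of tray between -0.005 and 0.03 m) and (x of bushing4 in the frame of tray between -0.062 and 0.062 m and y of bushing4 in the frame of tray between -0.087 and 0.087 m and z of bushing4 in the frame of tray between -0.005 and 0.03 m) and distance of each of bushing2, bushing3 from where it was at the start of the episode below 0.03 m) or ((x of bushing2 in the frame of tray between -0.062 and 0.062 m and y of bushing2 in the frame of tray between -0.087 and 0.087 m and z of bushing2 in the frame of tray between -0.005 and 0.03 m) and (x of bushing3 in the frame of tray between -0.062 and 0.062 m and y of bushing3 in the frame of tray between -0.087 and 0.087 m and z of bushing3 in the frame of tray between -0.005 and 0.03 m) and distance of each of bushing1, bushing4 from where it was at the start of the episode below 0.03 m) or ((x of bushing2 in the frame of tray between -0.062 and 0.062 m and y of bushing2 in the frame of tray between -0.087 and 0.087 m and z of bushing2 in the frame of tray between -0.005 and 0.03 m) and (x of bushing4 in the frame of tray between -0.062 and 0.062 m and y of bushing4 in the frame of tray between -0.087 and 0.087 m and z of bushing4 in the frame of tray between -0.005 and 0.03 m) and distance of each of bushing1, bushing3 from where it was at the start of the episode below 0.03 m) or ((x of bushing3 in the frame of tray between -0.062 and 0.062 m and y of bushing3 in the frame of tray between -0.087 and 0.087 m and z of bushing3 in the frame of tray between -0.005 and 0.03 m) and (x of bushing4 in the frame of tray between -0.062 and 0.062 m and y of bushing4 in the frame of tray between -0.087 and 0.087 m and z of bushing4 in the frame of tray between -0.005 and 0.03 m) and distance of each of bushing1, bushing2 from where it was at the start of the episode below 0.03 m)) and x of bushing0 in the frame of tray between -0.062 and 0.062 m and y of bushing0 in the frame of tray between -0.087 and 0.087 m and z of bushing0 in the frame of tray between -0.005 and 0.03 m and contact force between the fingers and bushing0 below 0.3 N and contact force between the fingers and bushing1 below 0.3 N and contact force between the fingers and bushing2 below 0.3 N and contact force between the fingers and bushing3 below 0.3 N and contact force between the fingers and bushing4 below 0.3 N and linear speed of each of bushing0, bushing1, bushing2, bushing3, bushing4 below 0.03 m/s), for 0.2 s.
2. the block has been rocked both ways in its seat: each jaw is pushed back by more than 2.5 mm while the block is still in the jig (value of joint each of jaw_left, jaw_right above 0.0025 m and z of locator in the frame of jig below 0.03 m), for 0.1 s.
At the end, for the whole second after the job is handed in: Tray: bushing0 and exactly two others, released; the other two within 30 mm of their starts. Block gripped, still, within 0.3 rad of upright, underside 3 to 60 mm above the jig's top, within 40 mm of over its seat, clear of the jig. Bystanders within 30 mm of their starts (all of step 1 and z of locator in the frame of jig between 0.066 and 0.123 m and horizontal distance between locator and seat below 0.04 m and angle between locator's own z axis and vertical below 0.3 rad and linear speed of locator below 0.03 m/s and contact force between locator and the fingers above 2 N and contact force between locator and jig below 0.3 N and distance of each of jar, screwdriver, wrench from where it was at the start of the episode below 0.03 m); the arm keeps its last pose, push and grip.
It fails at once if the fingers press on the jig or its jaws with more than 6 N (contact force between the fingers and jig above 6 N).
It fails at once if the jar is shifted by more than 30 mm (distance of jar from where it was at the start of the episode above 0.03 m).
It fails at once if the screwdriver is shifted by more than 30 mm (distance of screwdriver from where it was at the start of the episode above 0.03 m).
It fails at once if the wrench is shifted by more than 30 mm (distance of wrench from where it was at the start of the episode above 0.03 m).
It also fails if it takes over 72 s, if anything falls off the work surface, if the arm or the gripper's body presses on something with over 40 N, if the wrist force passes 120 N, or if a joint passes its speed limit or range.

## Working session

There is one attempt and no reset: what is moved stays moved. The work goes in short steps, Python scripts to look and compute and a tool call to move; the robot and the scene stay as the last step left them, time stands still between calls to the robot, and variables do not carry over. Pictures are saved under pics/ and viewed, about 8 in all and at most 12, crops included, and the job is handed in when it is done.

Besides the shell and the picture viewer there is one more tool, called as name(argument=value, ...) on one line, values as JSON. jog_arm: Moves the arm, as the interface text tells. Its arguments: {"type":"object","properties":{"targets":{"type":"array"},"fingers":{"type":"number"}},"required":["targets"]}

```bash
ls; mkdir -p pics; python3 - <<'E'
from plant import manip, cams
import cv2,json
print(manip.state())
for n in("top","scene","wrist"):
    im=cams.grab_frame(n); cv2.imwrite(f"pics/{n}0.png",im[:,:,::-1])
    c=cams.get_calibration(n); print(n,c)
E
```

```text
pics
{'time': 0.0, 'joint_pos': array([-1.37202439e+00,  5.33570646e-02,  1.61431163e+00,  1.18983937e-05,
        1.47604514e+00, -1.19030451e-01]), 'joint_vel': array([-0.00092332,  0.00064504,  0.00044047,  0.00059324, -0.00103429,
       -0.00159781]), 'joint_efforts': array([-1.83135242e-03, -3.93679225e+01, -3.70180392e+01, -1.84492360e-04,
        7.08583262e-03,  6.77782950e-06]), 'tool_pos': array([ 0.1951575 , -0.59307293,  0.23005239]), 'tool_rot': array([-1.05998378e-03,  9.87401281e-01,  1.58232691e-01, -3.63581304e-05]), 'contact_force': array([0.07298328, 0.65704517, 0.77057123]), 'ft_torque': array([-0.01954174,  0.01652323, -0.00515713]), 'gripper_width': 1.0046224972153321}
top {'camera_matrix': array([[449.54845904,   0.        , 326.66667307],
       [  0.        , 449.54845904, 239.93196413],
       [  0.        ,   0.        ,   1.        ]]), 'cam_to_world': array([[-5.10563637e-04,  9.97952630e-01, -6.39553510e-02,
         4.71187324e-01],
       [-9.99987264e-01, -1.88388743e-04,  5.04342621e-03,
         2.01357506e-02],
       [ 5.02105198e-03,  6.39571114
[... 413 characters left out ...]
-0.14837884,  0.11620289,  0.12864629],
       [ 0.00602956,  0.64099343,  0.76752268,  0.82964347],
       [ 0.        ,  0.        ,  0.        ,  1.        ]])}
wrist {'camera_matrix': array([[371.64829954,   0.        , 318.39110218],
       [  0.        , 371.64829954, 241.80438711],
       [  0.        ,   0.        ,   1.        ]]), 'cam_to_world': array([[ 3.11594693e-01,  9.10531739e-01,  2.71736453e-01,
         2.65268323e-01],
       [-9.50214994e-01,  2.98720596e-01,  8.86423804e-02,
        -5.71192603e-01],
       [-4.61574362e-04, -2.85828547e-01,  9.58280663e-01,
         3.70823463e-01],
       [ 0.00000000e+00,  0.00000000e+00,  0.00000000e+00,
         1.00000000e+00]])}
```

View pics/top0.png

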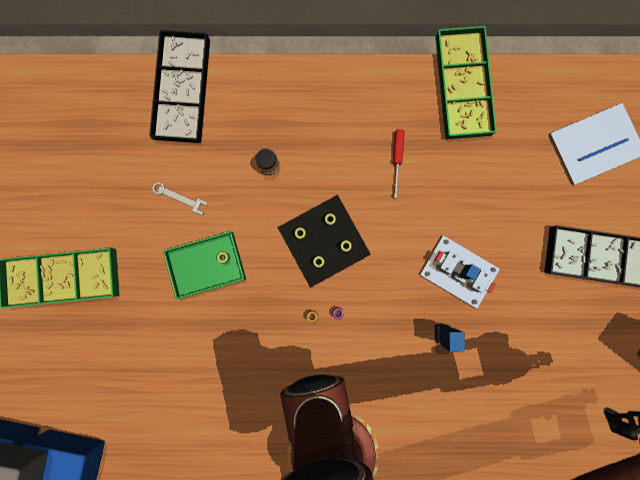

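View pics/scene0.png

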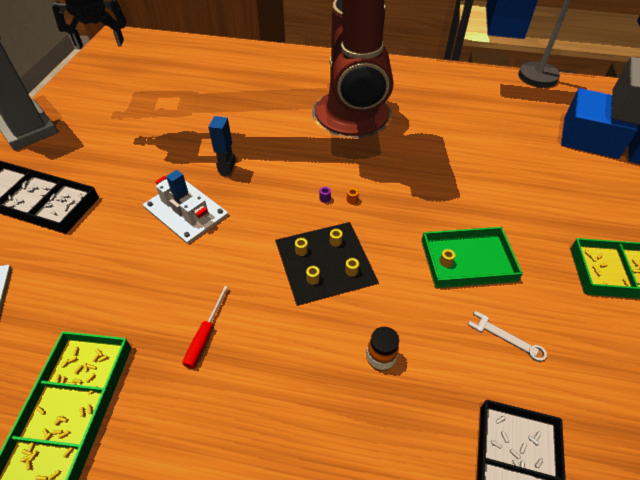

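The targets in the top view are the mat bushings at (330,219), (300,233), (346,245) and (318,262). The tray bushing is at (222,258), and the jig with the seated blue block is at (470,270). Look-alikes to leave alone are the orange ring (312,316), the purple ring (337,313) and the free-standing blue block (450,338).

```bash
cat > h.py <<'E'
import numpy as np, cv2
from plant import manip, cams
def ray(n,uv):
    c=cams.get_calibration(n);K=c["camera_matrix"];T=c["cam_to_world"]
    d=np.array([(uv[0]-K[0,2])/K[0,0],-(uv[1]-K[1,2])/K[1,1],-1.])
    return T[:3,3],T[:3,:3]@d
def at(n,uv,z):
    o,d=ray(n,uv); return o+d*(z-o[2])/d[2]
def proj(n,P):
    c=cams.get_calibration(n);K=c["camera_matrix"];T=c["cam_to_world"]
    p=T[:3,:3].T@(np.array(P)-T[:3,3]); return np.array([K[0,2]+K[0,0]*p[0]/-p[2],K[1,2]-K[1,1]*p[1]/-p[2]])
def blobs(mask,mn):
    n,l,s,c=cv2.connectedComponentsWithStats(mask.astype(np.uint8))
    return [(l==i,s[i],c[i]) for i in range(1,n) if s[i,4]>=mn]
def rect(mask): 
    p=cv2.findNonZero(mask.astype(np.uint8)); return cv2.minAreaRect(p)
E
python3 - <<'E'
from h import *
np.set_printoptions(precision=4,suppress=True)
im=cv2.imread("pics/top0.png"); hsv=cv2.cvtColor(im,cv2.COLOR_BGR2HSV); H,S,V=[hsv[...,i].astype(int) for i in range(3)]
sub=np.zeros(H.shape,bool); sub[205:275,280:360]=1
for r,nm,m,z in [((190,290,270,375),"mat",V<60,.004),((225,305,160,250),"tray",(H>40)&(H<85)&(S>90),.03),((230,312,415,500),"jig",(S<60)&(V>120),.012)]:
    w=np.zeros(H.shape,bool); w[r[0]:r[1],r[2]:r[3]]=1
    if nm=="mat": m=cv2.morphologyEx((m&w).astype(np.uint8),cv2.MORPH_OPEN,np.ones((3,3)))
    b=max(blobs(m*w,50),key=lambda b:b[1][4]); R=rect(b[0]); box=cv2.boxPoints(R)
    P=np.array([at("top",p,z) for p in box])[:,:2]; E=np.diff(np.vstack([P,P[:1]]),axis=0)
    print(nm,R,"ctr",P.mean(0),"sides",np.hypot(*E.T),"ang",np.degrees(np.arctan2(E[:,1],E[:,0])))
m=(H>15)&(H<35)&(S>120)&(V>110)
for r,z in (((205,275,280,360),.034),((245,268,212,232),.035)):
    w=np.zeros(H.shape,bool); w[r[0]:r[1],r[2]:r[3]]=1
    for b in blobs(m&w,15):
        x,y,ww,h,a=b[1]; print("brass",b[1],b[2],at("top",b[2],z))
s=cv2.imread("pics/scene0.png")
a=cv2.resize(im[225:325,400:520],(600,500),interpolation=cv2.INTER_CUBIC)
c=cv2.resize(s[160:250,135:235],(555,500),interpolation=cv2.INTER_CUBIC)[:,:]
cv2.imwrite("pics/jig_a.png",cv2.resize(np.hstack([a,c]),(800,346)))
E
```

```text
mat ((323.8625183105469, 240.62451171875), (68.13249969482422, 68.2528076171875), 61.23235321044922) ctr [0.5447 0.0215] sides [0.1785 0.1782 0.1771 0.1772] ang [ -61.041  -151.5216  118.6526   28.9455]
tray ((203.88681030273438, 264.603759765625), (51.37284469604492, 73.0758056640625), 74.05460357666016) ctr [0.4821 0.3254] sides [0.1847 0.1308 0.1834 0.1304] ang [ -73.9332 -163.4394  105.9192   17.1138]
jig ((459.6873779296875, 271.65814208984375), (66.61186981201172, 46.324676513671875), 30.699722290039062) ctr [ 0.4638 -0.3286] sides [0.1205 0.1709 0.12   0.1699] ang [ -31.3827 -120.9996  148.1364   59.17  ]
brass [325 213  10  12  56] [329.4107 218.6607] [0.5984 0.0074 0.034 ]
brass [295 227  10  12  63] [299.4127 232.8889] [0.5621 0.0836 0.034 ]
brass [341 240  10  12  56] [345.2321 245.4464] [ 0.5301 -0.0327  0.034 ]
brass [313 256  11  11  63] [318.0159 261.1111] [0.4905 0.0363 0.034 ]
brass [217 252  11  11  68] [222.1029 256.9118] [0.5011 0.2785 0.035 ]
```

View pics/jig_a.png

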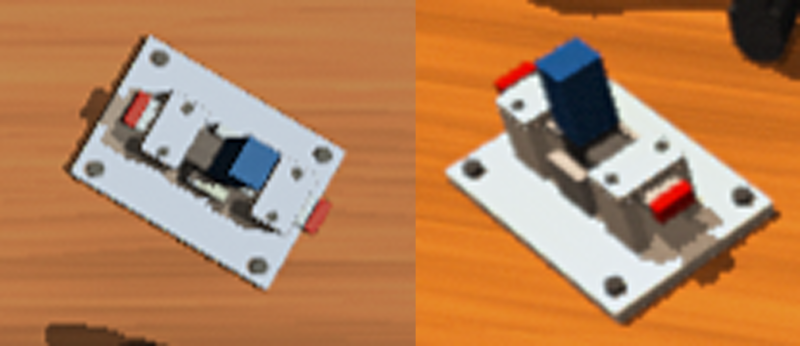

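The close crop shows the right block: a blue head seated between two white guides with red tabs. Jig sides measured 120 x 171 mm and the bushings are 84 mm apart, both matching the description. I'll take bushings A (0.562, 0.084) and B (0.491, 0.036).

```bash
cat >> h.py <<'E'
def go(P,yaw=None):
    from scipy.spatial.transform import Rotation as R
    s=manip.state(); q=s["tool_rot"]; M=R.from_quat([q[1],q[2],q[3],q[0]]).as_matrix()
    d=M.T@(np.array(P)-s["tool_pos"]); cur=np.degrees(np.arctan2(M[1,1],M[0,1]))
    print("t",s["time"],"pos",s["tool_pos"].round(4),"shift mm",(d*1000).round(1),"yaw of tool y",cur.round(2), "F",s["contact_force"].round(1),"w",round(s["gripper_width"],3))
    if yaw is not None: print("turn",((-(yaw-cur)+90)%180-90).round(2))
E
python3 -c "
from h import *
go([.562,.084,.12])"
```

```text
t 0.15 pos [ 0.1952 -0.5932  0.2303] shift mm [ 560.  -528.5  111.3] yaw of tool y -71.79 F [-0.3 -0.1 -0.1] w 1.003
```

jog_arm(targets=[[0.028, -0.026, 0.003, 0], [0.056, -0.052, 0.006, 0], [0.084, -0.079, 0.009, 0], [0.112, -0.105, 0.012, 0], [0.14, -0.132, 0.015, 0]], fingers=0.6)

```text
time: 0.57
tool_pos: [0.2874, -0.4228, 0.2157]
tool_rot: [-0.0, 0.987, 0.158, 0.0]
contact_force: [1.0, 0.4, 0.7]
gripper_width: 0.598
```

jog_arm(targets=[[0.028, -0.026, 0.003, 0], [0.056, -0.052, 0.006, 0], [0.084, -0.079, 0.009, 0], [0.112, -0.105, 0.012, 0], [0.14, -0.132, 0.015, 0]])

```text
time: 0.98
tool_pos: [0.3791, -0.2536, 0.201]
tool_rot: [0.0, 0.987, 0.158, 0.0]
contact_force: [-0.1, -0.3, 0.1]
gripper_width: 0.599
```

jog_arm(targets=[[0.028, -0.026, 0.003, 0], [0.056, -0.052, 0.006, 0], [0.084, -0.079, 0.009, 0], [0.112, -0.105, 0.012, 0], [0.14, -0.132, 0.015, 0]])

```text
time: 1.4
tool_pos: [0.4709, -0.0844, 0.1861]
tool_rot: [0.0, 0.987, 0.158, 0.0]
contact_force: [0.4, -0.3, -0.2]
gripper_width: 0.598
```

jog_arm(targets=[[0.028, -0.026, 0.006, 0], [0.056, -0.052, 0.016, 0], [0.084, -0.079, 0.026, 0], [0.112, -0.105, 0.036, 0], [0.14, -0.132, 0.046, 0]])

```text
time: 1.82
tool_pos: [0.5627, 0.0848, 0.1396]
tool_rot: [0.0, 0.987, 0.158, -0.0]
contact_force: [0.1, -0.7, -0.1]
gripper_width: 0.606
```

```bash
python3 -c "
from h import *
go([.562,.084,.12])"
```

```text
t 1.8167 pos [0.5627 0.0848 0.1396] shift mm [-0.9  0.5 19.6] yaw of tool y -71.77 F [ 0.1 -0.7 -0.1] w 0.606
```

jog_arm(targets=[[-0.001, 0, 0.035, 0], [-0.001, 0, 0.07, 0], [-0.001, 0, 0.1, 0], [-0.001, 0, 0.12, 0], [-0.001, 0, 0.131, 0]])

```text
time: 2.23
tool_pos: [0.5584, 0.0827, 0.0053]
tool_rot: [-0.0, 0.987, 0.158, -0.003]
contact_force: [-0.7, 0.4, 0.1]
gripper_width: 0.596
```

jog_arm(targets=[[0, 0, 0, 0], [0, 0, 0, 0], [0, 0, 0, 0], [0, 0, 0, 0], [0, 0, 0, 0]], fingers=0.0)

```text
time: 2.65
tool_pos: [0.5626, 0.0825, 0.0111]
tool_rot: [0.0, 0.987, 0.158, 0.001]
contact_force: [-0.1, 0.5, -0.4]
gripper_width: 0.31
```

jog_arm(targets=[[0, 0, 0, 0], [0, 0, 0, 0], [0, 0, 0, 0], [0, 0, -0.02, 0], [0, 0, -0.04, 0]])

```text
time: 3.07
tool_pos: [0.5596, 0.0825, 0.048]
tool_rot: [-0.0, 0.987, 0.158, -0.002]
contact_force: [0.7, -0.1, -0.4]
gripper_width: 0.31
```

```bash
python3 -c "
from h import *
go([.442,.356,.08])
for n in ('wrist','top'): cv2.imwrite('pics/g1%s.png'%n,cams.grab_frame(n)[:,:,::-1])
a=cv2.imread('pics/g1wrist.png'); b=cv2.imread('pics/g1top.png')[200:300,260:390]
cv2.imwrite('pics/g1.png',np.hstack([cv2.resize(a,(400,300)),cv2.resize(b,(390,300))]))"
```

```text
t 3.0667 pos [0.5596 0.0825 0.048 ] shift mm [ -26.4 -296.6  -31.5] yaw of tool y -71.79 F [ 0.7 -0.1 -0.4] w 0.31
```

View pics/g1.png

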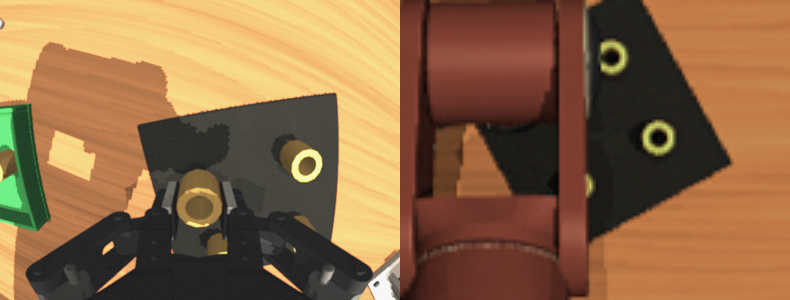

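The wrist view shows the bushing held upright between the pads (width 0.31), with the other three still on the mat. Next is the tray.

jog_arm(targets=[[0, 0, -0.035, 0], [-0.003, -0.035, -0.037, 0], [-0.006, -0.07, -0.037, 0], [-0.009, -0.108, -0.037, 0], [-0.013, -0.147, -0.037, 0]])

```text
time: 3.58
tool_pos: [0.5022, 0.219, 0.0856]
tool_rot: [0.0, 0.988, 0.158, -0.0]
contact_force: [0.5, -0.5, -0.7]
gripper_width: 0.308
```

jog_arm(targets=[[-0.003, -0.04, 0, 0], [-0.006, -0.08, 0, 0], [-0.009, -0.115, 0, 0], [-0.013, -0.14, 0, 0], [-0.014, -0.15, 0, 0]])

```text
time: 4.0
tool_pos: [0.4406, 0.3587, 0.0851]
tool_rot: [-0.0, 0.987, 0.16, -0.001]
contact_force: [0.6, 0.2, -1.1]
gripper_width: 0.313
```

jog_arm(targets=[[0, 0, 0, 0], [0, 0, 0, 0], [0, 0, 0, 0]])

```text
time: 4.25
tool_pos: [0.4433, 0.355, 0.0858]
tool_rot: [0.0, 0.987, 0.158, -0.0]
contact_force: [0.2, 0.2, -0.5]
gripper_width: 0.309
```

```bash
python3 -c "
from h import *
go([.442,.356,.011])"
```

```text
t 4.25 pos [0.4433 0.355  0.0858] shift mm [-0.9 -1.4 74.8] yaw of tool y -71.86 F [ 0.2  0.2 -0.5] w 0.309
```

jog_arm(targets=[[0, -0.001, 0.025, 0], [0, -0.001, 0.045, 0], [0, -0.001, 0.06, 0], [0, -0.001, 0.07, 0], [0, -0.001, 0.075, 0]])

```text
time: 4.67
tool_pos: [0.4422, 0.3552, 0.0103]
tool_rot: [0.001, 0.988, 0.157, -0.002]
contact_force: [-11.3, -9.7, 33.0]
gripper_width: 0.311
```

jog_arm(targets=[[0, 0, 0, 0], [0, 0, 0, 0], [0, 0, 0, 0]])

```text
time: 4.92
tool_pos: [0.4434, 0.3571, 0.012]
tool_rot: [-0.0, 0.987, 0.158, 0.001]
contact_force: [0.2, -0.9, -0.6]
gripper_width: 0.308
```

jog_arm(targets=[[0, 0, 0, 0], [0, 0, 0, 0], [0, 0, 0, 0], [0, 0, 0, 0]], fingers=0.5)

```text
time: 5.25
tool_pos: [0.4428, 0.3573, 0.0116]
tool_rot: [-0.0, 0.987, 0.158, 0.0]
contact_force: [0.7, -1.2, -1.5]
gripper_width: 0.498
```

jog_arm(targets=[[0, 0, -0.02, 0], [0, 0, -0.04, 0], [0, 0, -0.08, 0], [0, 0, -0.09, 0], [0, 0, -0.09, 0]])

```text
time: 5.67
tool_pos: [0.4455, 0.3591, 0.1065]
tool_rot: [-0.002, 0.987, 0.158, 0.004]
contact_force: [-0.1, 0.6, -0.0]
gripper_width: 0.498
```

```bash
python3 -c "
from h import *
go([.4905,.0363,.08])"
```

```text
t 5.6667 pos [0.4455 0.3591 0.1065] shift mm [-58.4 320.8  25.2] yaw of tool y -71.78 F [-0.1  0.6 -0. ] w 0.498
```

jog_arm(targets=[[-0.007, 0.038, 0.002, 0], [-0.014, 0.076, 0.004, 0], [-0.021, 0.114, 0.006, 0], [-0.028, 0.152, 0.008, 0], [-0.035, 0.19, 0.01, 0]], fingers=0.6)

```text
time: 6.08
tool_pos: [0.4676, 0.1641, 0.0897]
tool_rot: [0.0, 0.987, 0.159, -0.001]
contact_force: [0.2, -0.2, -0.7]
gripper_width: 0.597
```

jog_arm(targets=[[-0.006, 0.035, 0, 0], [-0.012, 0.07, 0, 0], [-0.018, 0.1, 0, 0], [-0.022, 0.12, 0, 0], [-0.023, 0.131, 0, 0]])

```text
time: 6.5
tool_pos: [0.487, 0.032, 0.0899]
tool_rot: [-0.0, 0.988, 0.157, -0.001]
contact_force: [-0.3, 1.2, -0.3]
gripper_width: 0.601
```

jog_arm(targets=[[0, 0, 0, 0], [0, 0, 0, 0], [0, 0, 0, 0], [0, 0, 0, 0]])

```text
time: 6.83
tool_pos: [0.4875, 0.0354, 0.091]
tool_rot: [-0.0, 0.987, 0.159, -0.0]
contact_force: [-0.3, -1.1, 0.4]
gripper_width: 0.597
```

```bash
python3 -c "
from h import *
go([.4905,.0363,.009])"
```

```text
t 6.8333 pos [0.4875 0.0354 0.091 ] shift mm [ 3.2  0.1 82. ] yaw of tool y -71.69 F [-0.3 -1.1  0.4] w 0.597
```

jog_arm(targets=[[0.003, 0, 0.025, 0], [0.003, 0, 0.045, 0], [0.003, 0, 0.062, 0], [0.003, 0, 0.075, 0], [0.003, 0, 0.081, 0]])

```text
time: 7.25
tool_pos: [0.4889, 0.0363, 0.0081]
tool_rot: [-0.001, 0.987, 0.159, -0.002]
contact_force: [-1.2, 0.9, 0.3]
gripper_width: 0.599
```

jog_arm(targets=[[0, 0, 0, 0], [0, 0, 0, 0], [0, 0, 0, 0], [0, 0, 0, 0], [0, 0, 0, 0]], fingers=0.0)

```text
time: 7.67
tool_pos: [0.4913, 0.0351, 0.0112]
tool_rot: [0.0, 0.987, 0.158, 0.001]
contact_force: [-0.3, -0.1, -1.1]
gripper_width: 0.299
```

jog_arm(targets=[[0, 0, 0, 0], [0, 0, -0.02, 0], [0, 0, -0.045, 0], [0, 0, -0.07, 0], [0, 0, -0.07, 0]])

```text
time: 8.08
tool_pos: [0.4946, 0.0348, 0.0862]
tool_rot: [0.001, 0.987, 0.158, 0.005]
contact_force: [0.8, 0.4, -0.7]
gripper_width: 0.301
```

```bash
python3 -c "
from h import *
go([.5,.372,.085])"
```

```text
t 8.0833 pos [0.4946 0.0348 0.0862] shift mm [ 110.5 -318.7    1. ] yaw of tool y -71.8 F [ 0.8  0.4 -0.7] w 0.301
```

jog_arm(targets=[[0.012, -0.035, 0, 0], [0.025, -0.072, 0, 0], [0.038, -0.109, 0, 0], [0.051, -0.146, 0, 0], [0.064, -0.183, 0, 0]])

```text
time: 8.5
tool_pos: [0.4937, 0.2305, 0.0797]
tool_rot: [0.0, 0.987, 0.158, -0.0]
contact_force: [1.0, -1.0, -1.3]
gripper_width: 0.3
```

jog_arm(targets=[[0.012, -0.035, 0, 0], [0.024, -0.07, 0, 0], [0.036, -0.104, 0, 0], [0.043, -0.125, 0, 0], [0.047, -0.136, 0, 0]])

```text
time: 8.92
tool_pos: [0.4957, 0.3754, 0.0796]
tool_rot: [-0.0, 0.987, 0.159, -0.0]
contact_force: [0.3, -0.7, -1.3]
gripper_width: 0.3
```

jog_arm(targets=[[0, 0, 0, 0], [0, 0, 0, 0], [0, 0, 0, 0], [0, 0, 0, 0]])

```text
time: 9.25
tool_pos: [0.4964, 0.3713, 0.08]
tool_rot: [0.0, 0.988, 0.157, -0.0]
contact_force: [-0.7, -0.4, -1.9]
gripper_width: 0.3
```

```bash
python3 -c "
from h import *
go([.5,.372,.013])"
```

```text
t 9.25 pos [0.4964 0.3713 0.08  ] shift mm [ 3.7  0.4 67. ] yaw of tool y -71.88 F [-0.7 -0.4 -1.9] w 0.3
```

jog_arm(targets=[[0.003, 0, 0.02, 0], [0.003, 0, 0.038, 0], [0.003, 0, 0.05, 0], [0.003, 0, 0.058, 0], [0.003, 0, 0.062, 0]])

```text
time: 9.67
tool_pos: [0.4985, 0.3725, 0.0167]
tool_rot: [0.0, 0.987, 0.158, -0.001]
contact_force: [0.5, -0.1, -0.4]
gripper_width: 0.299
```

jog_arm(targets=[[0, 0, 0.003, 0], [0, 0, 0.005, 0], [0, 0, 0.005, 0], [0, 0, 0.005, 0]])

```text
time: 10.0
tool_pos: [0.4997, 0.374, 0.0141]
tool_rot: [-0.0, 0.987, 0.158, 0.001]
contact_force: [0.6, -0.2, 0.6]
gripper_width: 0.302
```

jog_arm(targets=[[0, 0, 0, 0], [0, 0, 0, 0], [0, 0, 0, 0], [0, 0, 0, 0]], fingers=0.5)

```text
time: 10.33
tool_pos: [0.4995, 0.3739, 0.0138]
tool_rot: [-0.0, 0.987, 0.158, 0.0]
contact_force: [0.1, -0.7, -0.4]
gripper_width: 0.499
```

jog_arm(targets=[[0, 0, -0.02, 0], [0, 0, -0.05, 0], [0, 0, -0.09, 0], [0, 0, -0.13, 0], [0, 0, -0.165, 0]])

```text
time: 10.75
tool_pos: [0.4994, 0.3739, 0.1811]
tool_rot: [-0.0, 0.987, 0.158, 0.001]
contact_force: [1.9, 0.6, -0.3]
gripper_width: 0.502
```

```bash
python3 -c "
from h import *
go([.4638,-.3286,.25],-31.2)"
```

```text
t 10.75 pos [0.4994 0.3739 0.1811] shift mm [-253.3  656.1  -69.5] yaw of tool y -71.79 F [ 1.9  0.6 -0.3] w 0.502
turn -40.59
```

jog_arm(targets=[[-0.012, 0.032, -0.015, 0], [-0.025, 0.066, -0.03, 0], [-0.039, 0.101, -0.045, 0], [-0.053, 0.137, -0.06, 0], [-0.067, 0.173, -0.07, 0]])

```text
time: 11.17
tool_pos: [0.4897, 0.1872, 0.2504]
tool_rot: [-0.0, 0.987, 0.159, 0.001]
contact_force: [1.6, -1.3, -0.4]
gripper_width: 0.499
```

jog_arm(targets=[[-0.014, 0.037, 0, 0], [-0.028, 0.073, 0, 0], [-0.042, 0.11, 0, 0], [-0.056, 0.146, 0, 0], [-0.07, 0.182, 0, 0]])

```text
time: 11.58
tool_pos: [0.4795, -0.008, 0.2487]
tool_rot: [0.0, 0.987, 0.158, 0.001]
contact_force: [0.8, -0.7, -0.5]
gripper_width: 0.494
```

jog_arm(targets=[[-0.014, 0.037, 0, -6], [-0.028, 0.073, 0, -12], [-0.042, 0.11, 0, -18], [-0.056, 0.146, 0, -24], [-0.07, 0.182, 0, -30]])

```text
time: 12.0
tool_pos: [0.4699, -0.2031, 0.2487]
tool_rot: [0.0, 0.912, 0.411, 0.0]
contact_force: [0.6, -0.5, -0.3]
gripper_width: 0.499
```

```bash
python3 -c "
from h import *
go([.4638,-.3286,.25],-31.2)"
```

```text
t 12.0 pos [ 0.4699 -0.2031  0.2487] shift mm [-98.   78.6  -1.2] yaw of tool y -41.51 F [ 0.6 -0.5 -0.3] w 0.499
turn -10.31
```

```bash
python3 - <<'E'
from h import *
np.set_printoptions(precision=4,suppress=True)
I={}
C=cams.get_calibration("wrist"); np.savez("w1.npz",K=C["camera_matrix"],T=C["cam_to_world"])
for n in ('wrist','top','scene'):
    I[n]=cams.grab_frame(n)[:,:,::-1].copy(); cv2.imwrite(f'pics/j1{n}.png',I[n])
cv2.imwrite("pics/j1.png",np.vstack([np.hstack([cv2.resize(I['wrist'],(400,300)),cv2.resize(I['top'],(400,300))]),np.hstack([cv2.resize(I['scene'],(400,300)),cv2.resize(I['scene'][140:260,110:270],(400,300))])]))
# head top corners in scene and top at z=.117 from the first pictures
for n,r in (("top",(255,290,455,490)),("scene",(165,210,160,195))):
    im=cv2.imread(f"pics/{n}0.png"); h=cv2.cvtColor(im,cv2.COLOR_BGR2HSV)
    w=np.zeros(h.shape[:2],bool); w[r[0]:r[1],r[2]:r[3]]=1
    m=(h[...,0]>98)&(h[...,0]<122)&(h[...,1]>120)&w
    b=max(blobs(m,20),key=lambda b:b[1][4]); print(n,b[1],"V median",np.median(h[...,2][b[0]]))
    t=b[0]&(h[...,2]>135); print(t.sum(), cv2.boxPoints(rect(t)).round(1).tolist(), at(n,np.argwhere(t)[:,::-1].mean(0),.117))
    print("pred top centre px",proj(n,[.4638,-.3286,.117]))
E
```

```text
top [460 265  20  15 204] V median 154.5
110 [[466.1000061035156, 274.1000061035156], [472.0, 264.3999938964844], [480.20001220703125, 269.29998779296875], [474.3999938964844, 279.0]] [ 0.4642 -0.3285  0.117 ]
pred top centre px [473.0986 271.8233]
scene [167 170  20  28 352] V median 41.0
85 [[166.10000610351562, 175.5], [178.5, 168.10000610351562], [182.0, 174.0], [169.60000610351562, 181.39999389648438]] [ 0.4656 -0.329   0.117 ]
pred top centre px [174.4879 174.4177]
```

View pics/j1.png

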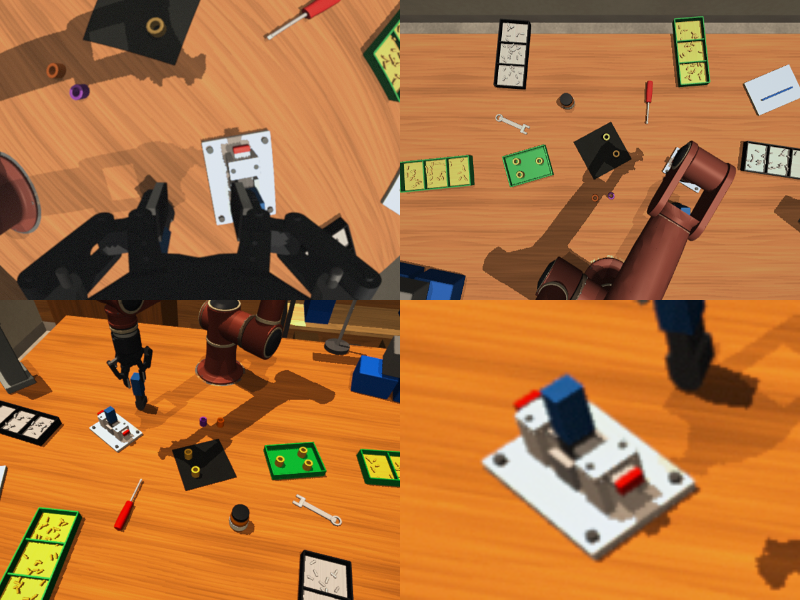

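All three readings put the head centre near (0.4643, -0.3286). The montage shows three bushings in the tray and two left on the mat, the bystanders look unmoved, and the jig block is still upright.

jog_arm(targets=[[-0.03, 0.024, 0, -3], [-0.06, 0.048, 0, -6], [-0.085, 0.068, 0, -9], [-0.095, 0.077, 0, -10.3], [-0.098, 0.079, 0, -10.3]], fingers=0.7)

```text
time: 12.57
tool_pos: [0.4641, -0.3277, 0.2482]
tool_rot: [-0.0, 0.873, 0.488, -0.0]
contact_force: [-0.2, 0.4, 0.0]
gripper_width: 0.7
```

jog_arm(targets=[[0, 0, 0, 0], [0, 0, 0, 0], [0, 0, 0.02, 0], [0, 0, 0.05, 0], [0, 0, 0.05, 0]])

```text
time: 12.98
tool_pos: [0.462, -0.3228, 0.1924]
tool_rot: [-0.005, 0.872, 0.489, -0.001]
contact_force: [-0.3, 2.1, -2.1]
gripper_width: 0.7
```

jog_arm(targets=[[0, 0, 0, 0], [0, 0, 0, 0], [0, 0, 0, 0]])

```text
time: 13.23
tool_pos: [0.465, -0.3269, 0.2006]
tool_rot: [0.002, 0.872, 0.489, 0.001]
contact_force: [-0.7, -0.2, -0.6]
gripper_width: 0.697
```

```bash
python3 - <<'E'
from h import *
go([.4643,-.3286,.078],-31.2)
for n in ('wrist','scene'): cv2.imwrite(f'pics/k{n}.png',cams.grab_frame(n)[:,:,::-1])
a=cv2.imread('pics/kwrist.png')[200:480,170:470]; b=cv2.imread('pics/kscene.png')[110:260,100:260]
cv2.imwrite('pics/k.png',np.hstack([cv2.resize(a,(400,373)),cv2.resize(b,(398,373))]))
E
```

```text
t 13.2333 pos [ 0.465  -0.3269  0.2006] shift mm [-1.700e+00 -1.000e-01  1.226e+02] yaw of tool y -31.45 F [-0.7 -0.2 -0.6] w 0.697
turn -0.25
```

View pics/k.png

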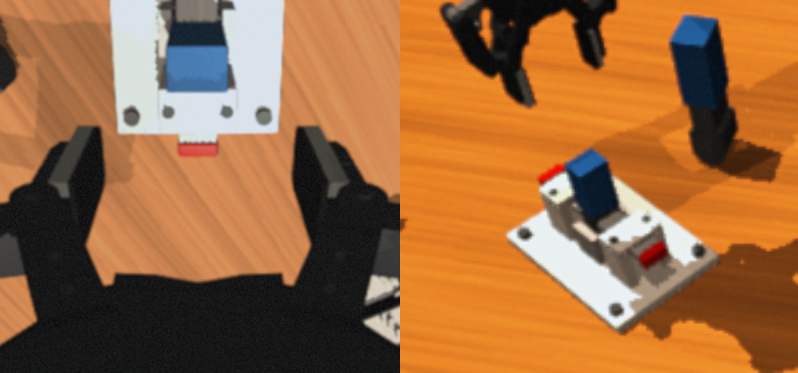

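The head sits centred between the open fingers: the wrist crop has it at (198,65), with the fingers at about 85 and 312. Descending now.

jog_arm(targets=[[-0.001, 0, 0.02, 0], [-0.001, 0, 0.04, 0], [-0.001, 0, 0.06, 0], [-0.001, 0, 0.078, 0], [-0.001, 0, 0.092, 0]])

```text
time: 13.75
tool_pos: [0.4634, -0.3277, 0.1058]
tool_rot: [0.0, 0.873, 0.489, 0.0]
contact_force: [-0.2, -0.4, -0.4]
gripper_width: 0.701
```

jog_arm(targets=[[0, 0, 0.01, 0], [0, 0, 0.018, 0], [0, 0, 0.024, 0], [0, 0, 0.028, 0], [0, 0, 0.03, 0]])

```text
time: 14.17
tool_pos: [0.4637, -0.3278, 0.0764]
tool_rot: [0.0, 0.872, 0.489, 0.0]
contact_force: [-0.3, -0.1, -0.6]
gripper_width: 0.698
```

jog_arm(targets=[[0, 0, 0, 0], [0, 0, 0, 0], [0, 0, 0, 0]])

```text
time: 14.42
tool_pos: [0.4639, -0.328, 0.077]
tool_rot: [0.001, 0.872, 0.489, 0.0]
contact_force: [0.2, -0.1, -0.6]
gripper_width: 0.699
```

```bash
python3 - <<'E'
from h import *
go([.4643,-.3286,.078],-31.2)
E
```

```text
t 14.4167 pos [ 0.4639 -0.328   0.077 ] shift mm [-0.3  0.7 -0.9] yaw of tool y -31.49 F [ 0.2 -0.1 -0.6] w 0.699
turn -0.29
```

jog_arm(targets=[[0, 0.0005, 0, -0.3], [0, 0.0005, 0, -0.3], [0, 0.0005, 0, -0.3], [0, 0.0005, 0, -0.3], [0, 0.0005, 0, -0.3]], fingers=0.42)

```text
time: 14.83
tool_pos: [0.4639, -0.3279, 0.0764]
tool_rot: [0.0, 0.871, 0.491, 0.0]
contact_force: [-0.5, -0.5, -0.5]
gripper_width: 0.415
```

jog_arm(targets=[[0, 0, 0, 0], [0, 0, 0, 0], [0, 0, 0, 0], [0, 0, 0, 0], [0, 0, 0, 0]], fingers=0.0)

```text
time: 15.25
tool_pos: [0.464, -0.328, 0.0764]
tool_rot: [0.0, 0.871, 0.491, 0.0]
contact_force: [0.4, 0.4, 0.5]
gripper_width: 0.343
```

jog_arm(targets=[[0.003, 0, 0, 0], [0.006, 0, 0, 0], [0.009, 0, 0.0005, 0], [0.009, 0, 0.0005, 0], [0.009, 0, 0.0005, 0]])

```text
time: 15.67
tool_pos: [0.4672, -0.3229, 0.0764]
tool_rot: [0.002, 0.871, 0.491, -0.003]
contact_force: [-5.9, -9.0, 2.3]
gripper_width: 0.342
```

```bash
python3 - <<'E'
from h import *
go([.4643,-.3286,.078],-31.2); print(manip.state()["ft_torque"])
E
```

```text
t 15.6667 pos [ 0.4672 -0.3229  0.0764] shift mm [-6.4  0.5 -1.5] yaw of tool y -31.15 F [-5.9 -9.   2.3] w 0.342
turn 0.05
[-1.5393012   1.1830385   0.03452469]
```

jog_arm(targets=[[0.003, 0, 0.0003, 0], [0.005, 0, 0.0008, 0], [0.007, 0, 0.001, 0], [0.007, 0, 0.001, 0], [0.007, 0, 0.001, 0]])

```text
time: 16.08
tool_pos: [0.4708, -0.3174, 0.0759]
tool_rot: [0.002, 0.871, 0.491, -0.003]
contact_force: [-6.3, -8.8, 2.8]
gripper_width: 0.346
```

```bash
python3 - <<'E'
from h import *
go([.4640,-.3280,.0765],-31.2); print(manip.state()["ft_torque"])
cv2.imwrite('pics/rscene.png',cams.grab_frame('scene')[:,:,::-1]); cv2.imwrite('pics/rwrist.png',cams.grab_frame('wrist')[:,:,::-1])
a=cv2.imread('pics/rwrist.png')[220:480,170:470]; b=cv2.imread('pics/rscene.png')[120:250,110:250]
cv2.imwrite('pics/r.png',np.hstack([cv2.resize(a,(400,373)),cv2.resize(b,(400,373),interpolation=cv2.INTER_CUBIC)]))
E
```

```text
t 16.0833 pos [ 0.4708 -0.3174  0.0759] shift mm [-12.6  -0.3  -0.5] yaw of tool y -31.15 F [-6.3 -8.8  2.8] w 0.346
turn 0.05
[-1.68506532  1.38764304 -0.06007683]
```

View pics/r.png

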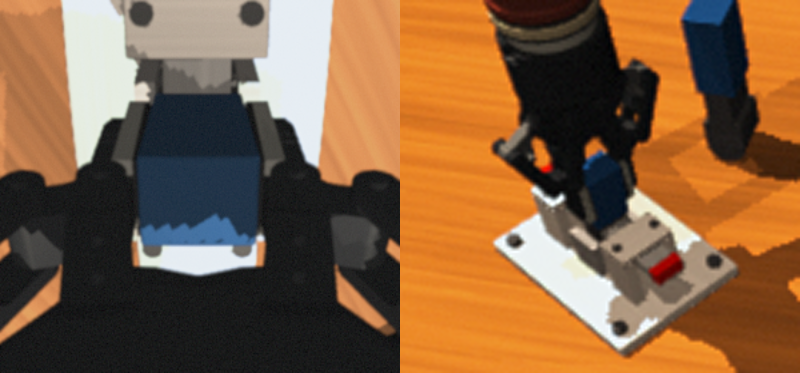

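The block tilts within the grip as intended; the right-hand crop shows the head leaning towards the near guide. Resistance is steady at about 11 N. I'll push on to about 0.25 rad (18 mm).

jog_arm(targets=[[0.002, 0, 0.0004, 0], [0.004, 0, 0.0008, 0], [0.006, 0, 0.0013, 0], [0.006, 0, 0.0013, 0], [0.006, 0, 0.0013, 0]])

```text
time: 16.6
tool_pos: [0.4741, -0.3124, 0.0749]
tool_rot: [0.002, 0.871, 0.491, -0.003]
contact_force: [-6.3, -8.3, 4.1]
gripper_width: 0.345
```

```bash
python3 - <<'E'
from h import *
go([.4640,-.3280,.0765],-31.2); print(manip.state()["ft_torque"])
E
```

```text
t 16.6 pos [ 0.4741 -0.3124  0.0749] shift mm [-18.6  -0.6  -1.5] yaw of tool y -31.15 F [-6.3 -8.3  4.1] w 0.345
turn 0.05
[-1.68134305  1.42420538  0.03012235]
```

jog_arm(targets=[[-0.003, 0, -0.0008, 0], [-0.007, 0, -0.0015, 0], [-0.011, 0, -0.0021, 0], [-0.015, 0, -0.0025, 0], [-0.019, 0, -0.0027, 0]])

```text
time: 17.02
tool_pos: [0.4667, -0.3227, 0.0763]
tool_rot: [-0.002, 0.871, 0.491, 0.003]
contact_force: [2.3, 7.7, 6.5]
gripper_width: 0.343
```

jog_arm(targets=[[-0.003, 0, 0, 0], [-0.006, 0, 0, 0], [-0.009, 0, 0.0003, 0], [-0.012, 0, 0.0006, 0], [-0.012, 0, 0.0006, 0]])

```text
time: 17.43
tool_pos: [0.4609, -0.3326, 0.0759]
tool_rot: [-0.002, 0.871, 0.491, 0.003]
contact_force: [4.9, 8.6, 4.1]
gripper_width: 0.34
```

```bash
python3 - <<'E'
from h import *
go([.4640,-.3280,.0765],-31.2); print(manip.state()["ft_torque"])
E
```

```text
t 17.4333 pos [ 0.4609 -0.3326  0.0759] shift mm [ 5.6  0.3 -0.6] yaw of tool y -31.22 F [4.9 8.6 4.1] w 0.34
turn -0.02
[ 1.85260964 -0.91523153  0.06691902]
```

jog_arm(targets=[[-0.003, 0, 0.0002, 0], [-0.006, 0, 0.0006, 0], [-0.008, 0, 0.001, 0], [-0.01, 0, 0.0015, 0], [-0.013, 0, 0.002, 0]])

```text
time: 17.85
tool_pos: [0.4546, -0.3433, 0.0742]
tool_rot: [-0.002, 0.871, 0.491, 0.004]
contact_force: [6.1, 12.6, 4.7]
gripper_width: 0.347
```

jog_arm(targets=[[0, 0, 0, 0], [0, 0, 0, 0]])

```text
time: 18.02
tool_pos: [0.4544, -0.3438, 0.0741]
tool_rot: [-0.002, 0.871, 0.491, 0.003]
contact_force: [4.9, 10.1, 5.5]
gripper_width: 0.342
```

```bash
python3 - <<'E'
from h import *
go([.4640,-.3280,.0765],-31.2); print(manip.state()["ft_torque"])
cv2.imwrite('pics/qscene.png',cams.grab_frame('scene')[:,:,::-1])
a=cv2.imread('pics/rscene.png')[150:245,125:240];b=cv2.imread('pics/qscene.png')[150:245,125:240]
cv2.imwrite('pics/q.png',np.hstack([cv2.resize(x,(400,330),interpolation=cv2.INTER_CUBIC) for x in (a,b)]))
E
```

```text
t 18.0167 pos [ 0.4544 -0.3438  0.0741] shift mm [18.5  0.1 -2.3] yaw of tool y -31.21 F [ 4.9 10.1  5.5] w 0.342
turn -0.01
[ 1.83954745 -0.97891708 -0.01064884]
```

View pics/q.png

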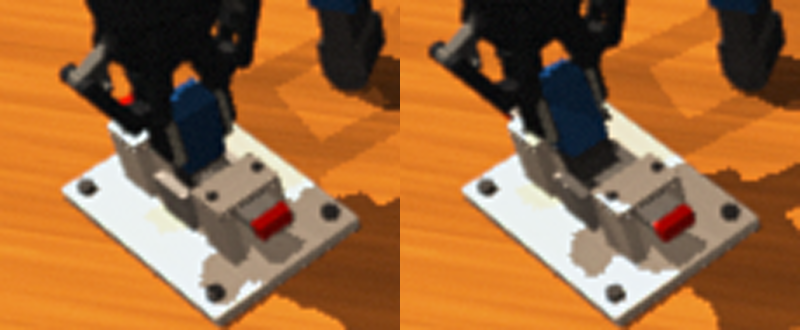

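The second crop shows the block tilted the other way, with the head now clear of the near guide. I'll bring it back upright and lift straight.

jog_arm(targets=[[0.004, 0, -0.0008, 0], [0.008, 0, -0.0015, 0], [0.013, 0, -0.002, 0], [0.018, 0, -0.0025, 0], [0.023, 0, -0.0025, 0]])

```text
time: 18.48
tool_pos: [0.4628, -0.3292, 0.0768]
tool_rot: [0.001, 0.871, 0.491, -0.003]
contact_force: [-8.4, -6.9, 4.2]
gripper_width: 0.347
```

jog_arm(targets=[[0, 0, 0, 0], [0, 0, 0, 0]])

```text
time: 18.65
tool_pos: [0.4631, -0.3287, 0.0769]
tool_rot: [0.001, 0.871, 0.491, -0.003]
contact_force: [-5.3, -4.0, 3.4]
gripper_width: 0.348
```

```bash
python3 - <<'E'
from h import *
go([.4640,-.3280,.0765],-31.2); print(manip.state()["ft_torque"])
E
```

```text
t 18.65 pos [ 0.4631 -0.3287  0.0769] shift mm [1.1 0.4 0.4] yaw of tool y -31.14 F [-5.3 -4.   3.4] w 0.348
turn 0.06
[-0.85178152  1.25263107 -0.01775421]
```

jog_arm(targets=[[0.001, 0, 0, 0], [0.001, 0, -0.002, 0], [0.001, 0, -0.004, 0], [0.001, 0, -0.006, 0], [0.001, 0, -0.008, 0]])

```text
time: 19.07
tool_pos: [0.4642, -0.3256, 0.0816]
tool_rot: [-0.0, 0.871, 0.491, -0.0]
contact_force: [4.9, -5.0, -22.4]
gripper_width: 0.346
```

```bash
python3 - <<'E'
from h import *
go([.4640,-.3280,.0765],-31.2); print(manip.state()["ft_torque"])
E
```

```text
t 19.0667 pos [ 0.4642 -0.3256  0.0816] shift mm [-2.1  1.1  5.1] yaw of tool y -31.2 F [  4.9  -5.  -22.4] w 0.346
turn 0.0
[-1.39975028 -1.04376331  0.00896475]
```

jog_arm(targets=[[-0.002, 0, 0, 0], [-0.002, 0, -0.001, 0], [-0.002, 0, -0.002, 0], [-0.002, 0, -0.003, 0], [-0.002, 0, -0.003, 0]])

```text
time: 19.48
tool_pos: [0.4642, -0.3279, 0.088]
tool_rot: [0.0, 0.871, 0.491, 0.0]
contact_force: [0.2, 0.4, -4.1]
gripper_width: 0.344
```

```bash
python3 - <<'E'
from h import *
go([.4640,-.3280,.0765],-31.2); print(manip.state()["ft_torque"])
cv2.imwrite('pics/sscene.png',cams.grab_frame('scene')[:,:,::-1])
cv2.imwrite('pics/s.png',cv2.resize(cv2.imread('pics/sscene.png')[140:245,125:250],(750,600),interpolation=cv2.INTER_CUBIC))
E
```

```text
t 19.4833 pos [ 0.4642 -0.3279  0.088 ] shift mm [-0.1 -0.1 11.5] yaw of tool y -31.18 F [ 0.2  0.4 -4.1] w 0.344
turn 0.02
[-0.04473084 -0.00230632 -0.00778309]
```

View pics/s.png

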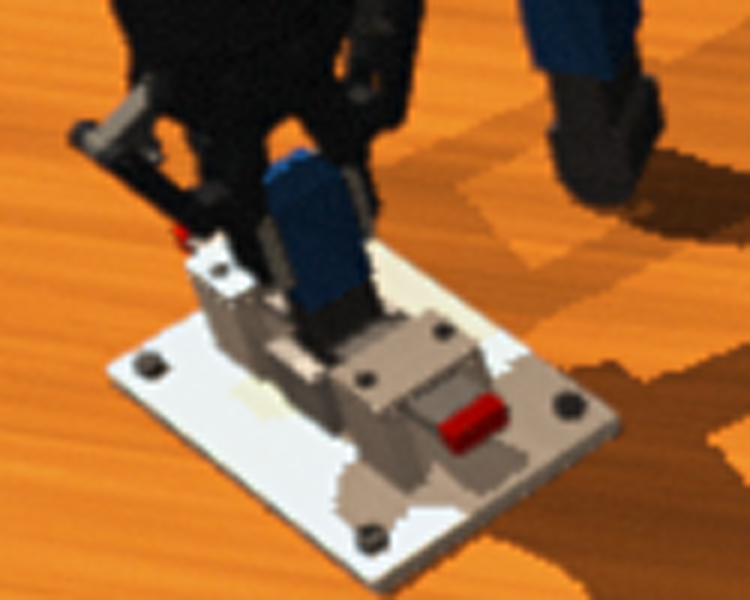

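The force now equals the block's weight (4 N), so it is free of the jaws, and the crop shows it upright. Lifting to about 2 cm above the guides: the underside goes to 0.083, so TCP z goes to 0.148.

jog_arm(targets=[[0, 0, -0.004, 0], [0, 0, -0.01, 0], [0, 0, -0.016, 0], [0, 0, -0.023, 0], [0, 0, -0.03, 0]])

```text
time: 19.95
tool_pos: [0.4642, -0.3279, 0.1183]
tool_rot: [0.0, 0.871, 0.491, 0.0]
contact_force: [0.6, -0.6, -3.4]
gripper_width: 0.338
```

jog_arm(targets=[[0, 0, -0.007, 0], [0, 0, -0.014, 0], [0, 0, -0.021, 0], [0, 0, -0.026, 0], [0, 0, -0.03, 0]])

```text
time: 20.37
tool_pos: [0.4641, -0.3281, 0.1481]
tool_rot: [0.0, 0.871, 0.491, 0.0]
contact_force: [0.3, 0.7, -3.9]
gripper_width: 0.34
```

jog_arm(targets=[[0, 0, 0, 0], [0, 0, 0, 0], [0, 0, 0, 0], [0, 0, 0, 0], [0, 0, 0, 0]])

```text
time: 20.78
tool_pos: [0.4636, -0.3277, 0.1465]
tool_rot: [-0.0, 0.871, 0.491, -0.0]
contact_force: [0.2, -0.1, -3.6]
gripper_width: 0.343
```

```bash
python3 - <<'E'
from h import *
go([.4640,-.3280,.148],-31.2); print(manip.state()["ft_torque"])
I={}
for n in ('scene','top'): I[n]=cams.grab_frame(n)[:,:,::-1].copy(); cv2.imwrite(f'pics/f{n}.png',I[n])
cv2.imwrite('pics/f.png',np.vstack([np.hstack([cv2.resize(I['scene'][110:245,120:255],(400,300)),cv2.resize(I['top'],(400,300))]),np.hstack([cv2.resize(I['scene'],(400,300)),cv2.resize(I['top'][190:310,155:385],(400,300))])]))
E
```

```text
t 20.7833 pos [ 0.4636 -0.3277  0.1465] shift mm [-0.1  0.5 -1.5] yaw of tool y -31.19 F [ 0.2 -0.1 -3.6] w 0.343
turn 0.01
[-0.03553172 -0.01182044 -0.02004092]
```

View pics/f.png

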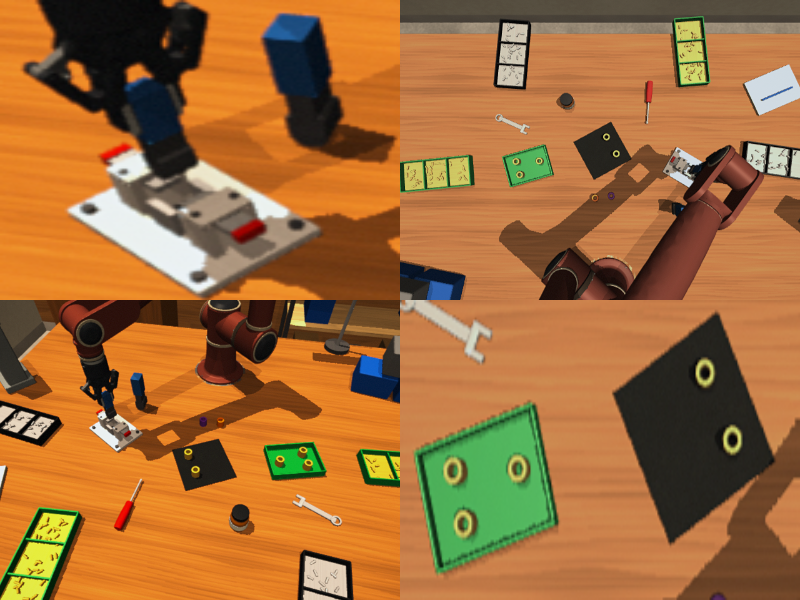

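```bash
python3 - <<'E'
from h import *
for z in (.07,.083,.135,.188): print(z,[proj(n,[.4636,-.3277,z]).round(1) for n in("scene","top")])
h=cv2.cvtColor(cv2.imread("pics/fscene.png"),cv2.COLOR_BGR2HSV)
w=np.zeros(h.shape[:2],bool); w[135:200,155:200]=1
b=max(blobs((h[...,0]>98)&(h[...,0]<122)&(h[...,1]>120)&w,20),key=lambda b:b[1][4]); print(b[1],cv2.boxPoints(rect(b[0])).round(1).tolist())
E
```

```text
0.07 [array([179.8, 189.8]), array([466.4, 271.8])]
0.083 [array([178.5, 185.6]), array([468.1, 271.8])]
0.135 [array([173. , 168.2]), array([475.3, 272. ])]
0.188 [array([166.9, 149.1]), array([483.4, 272.1])]
[161 145  20  30 355] [[160.1999969482422, 147.1999969482422], [173.89999389648438, 143.3000030517578], [181.8000030517578, 170.89999389648438], [168.10000610351562, 174.8000030517578]]
```

The head's top edge sits where the no-slip model predicts (row 145, predicted top centre 149, the same offset as at the start). That puts the underside about 82 mm up in the jig frame. Handing in.

```bash
python3 -c "
from h import *
print(manip.job_done()); s=manip.state(); print(s['time'],s['tool_pos'],s['contact_force'],s['gripper_width'])"
```

```text
the job is handed in; nothing more can be done
None
the job is handed in; nothing more can be done
```

I did the whole changeover and handed the job in at about 21 s; the hand-in gave no verdict.

- **Bushings:** I set two of the mat's bushings into the tray. The last picture shows three in the tray and two still standing on the mat, and the jar, screwdriver and wrench look unmoved. The first bushing touched the tray floor harder than planned, with a brief reading of about 35 N.
- **Rocking:** I gripped the block's head on its x faces and rocked it about ±18.5 mm, roughly 0.257 rad each way. By the figures given, that should push each jaw back about 7 mm. I did not measure the jaws directly.
- **Lift:** On the way out the block caught for a moment, about 22 N at 5 mm up. It came free after re-centring by 2 mm.
- **Final hold:** The block is upright and still. The tool carries about 3.6 N, which is the block's weight alone, so nothing is touching the jig. The underside is about 82 mm above the jig's underside, roughly 2 cm clear of the guide tops, and the head's position in the image shows no slip in the grip.

No check failed or disagreed. I could not read the contact force between the fingers and the jig directly, but the planned clearance was over 10 mm throughout.

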